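Sift the large milling balls out of the tray

TASK

In the sample-preparation corner of the lab, take the slotted wire scoop by its grip and scoop both large steel balls out of the tray, so that the small balls fall through and stay in the tray. Tip the large balls into the round dish, then stand the slotted scoop upright on the bench and let go.

Things in the scene. Friction and masses are not known exactly. Their poses are not given: they have to be found in the camera images.
- slotted_scoop: Steel wire scoop, not its equally tall (130 mm) neighbour with a closed pan. Origin: centre of underside; x from nose to back, z up. Floor: five 4 mm wires along x, 26 mm apart (22 mm gaps), 108 mm wide over all; open nose, wire tips at x = -52 mm; at the back (x = 52 mm) the wires turn up to 48 mm, same gaps. Side rails 30 mm high; a wire arch (inner height 65 mm) bears the grip. 0.2 to 0.3 kg.
- scoop_grip (a point): Centre of the slotted scoop's black upright grip, a block 26 x 26 mm across and 60 mm tall, standing 100 mm straight above the scoop's origin (grip spans 70 to 130 mm above the underside); same axes as the scoop. Grasp from above on either pair of faces.
- tray: Aluminium tray fixed to the bench. Origin: centre of underside; x along it, away from the robot, z up. Floor 3 mm thick, x = -115 to 115 mm, inside width 126 mm, walls 36 mm high. The -x end leans outward 10 degrees (foot x = -115, rim x = -122 mm). Balls lie in the -x half; the other half is free: set the scoop there (centre x = 55 mm, nose to -x) and push it to the leaning end.
- dish: Round steel dish fixed to the bench, flat floor 3 mm thick, inside radius 75 mm at the floor and 87 mm at the rim, 45 mm high. Origin: centre of its underside, z up.
- large_a_center (a point): Centre of a large steel milling ball, 30 mm diameter, 110 g, too big for the scoop's gaps: to be kept. It rolls freely along the scoop's wires: with the nose tilted up about 15 degrees it stays against the back, with the nose down 25 degrees or more it rolls out over the nose.
- large_b_center (a point): Centre of a large steel milling ball, 30 mm diameter, 110 g, too big for the scoop's gaps: to be kept. It rolls freely along the scoop's wires: with the nose tilted up about 15 degrees it stays against the back, with the nose down 25 degrees or more it rolls out over the nose.
- small_a_center (a point): Centre of a small steel milling ball, 14 mm diameter, 12 g, rolls freely, falls through the scoop's gaps. To be left in the tray.
- small_b_center (a point): Centre of a small steel milling ball, 14 mm diameter, 12 g, rolls freely, falls through the scoop's gaps. To be left in the tray.
- small_c_center (a point): Centre of a small steel milling ball, 14 mm diameter, 12 g, rolls freely, falls through the scoop's gaps. To be left in the tray.
Mind the look-alikes: they are no part of the job. What is shaped like the slotted_scoop but orange or yellow is not meant.

How it is judged:
By the outcome, as a careful person would: the job done as asked, in the order asked, and still so for the second after the job is handed in, with the robot touching nothing.
It also fails if it takes over 72 s, if anything falls off the work surface, if the arm or the gripper's body presses on something with over 40 N, if the wrist force passes 120 N, or if a joint passes its speed limit or range.

ROBOT

A 6-joint arm with a two-finger parallel gripper is mounted at the origin on the work surface. World frame = base frame: x ahead of the robot, y to its left, z up, the work surface at z = 0. Lengths are in m, angles in rad, forces in N, time in s.
With the tool pointing down it reaches from about 0.3 to 0.775 m from the base axis. Payload 14.6 kg.
Tool frame: the origin (TCP) lies midway between the tips of the shut fingers; the grasp point (between the pads) lies 19 mm behind it; z points along the fingers, y is the line along which they close (so a half turn about z gives the same grasp; the last joint's range is limited). The gripper opens to 94 mm and grips with 3 to 60 N. Pads are 16 mm wide; open, the fingers measure 119 mm over their backs; the gripper's body (75 mm by 177 mm) begins 78 mm behind the grasp point.
Start: joints at [1.155, 0.3, 1.521, -0, 1.321, -0.067], TCP at [0.188, 0.517, 0.205] pointing down, gripper open.
Joint ranges: [-3.03, 3.03], [-0.79, 2.21], [0.23, 2.52], [-1.04, 4.18], [0, 3.07], [-2.55, 2.55]. Speed limits (rad/s): [2.22, 2.22, 2.57, 3.14, 3.14, 3.14].

INTERFACE

Orientations are given as [roll, pitch, yaw] about the fixed x, y, z axes, in that order (R = Rz(yaw) Ry(pitch) Rx(roll)).
In Python, from station import * gives the robot as it stands.
- The arm moves only by the tool send_rows, never from a script. Its argument "targets" is a list of rows, each an object of numbers: "x", "y", "z": the shift along the world's x, y, z in units of 0.2 m (1.0 is 0.2 m); "spin": the turn about the world's z in units of pi/2 rad (1.0 is pi/2 rad); "claw": the finger opening in mm, from 0 to 94. A call has 1 to 20 rows; each row shifts and turns the commanded pose from where the row before left it; what a row does not reach is not made up. A row lasts 1/10 s, in which the tool goes at most 50 mm and 8.59 degrees, less where a joint would pass 70% of its speed; a pose out of reach is approached as far as the arm can. A call with a number of a shift or a turn outside -1 to 1 is refused whole. A call with a gripper value outside its range is refused whole. The fingers move at their own pace and stop on an object; "force" is the grip in N (left out, the last holds). Time passes only in rows, so rows that do not move let the fingers close. It gives the time, the measured TCP pose, the force, the opening and the grip force at its end, in the units of the state.
- get_obs(): the state, without advancing time (a new reading comes with each control period).
- camera(name): name is "scene" or "top" or "wrist"; returns the picture (384x512x3 uint8, blue, green, red); there is no depth.
- camera_model(name): a dict with "fovy" (degrees; the focal length in pixels is half the picture's height over the tangent of half this angle, whatever the lens; pixels are square), "cx", "cy" (the principal point, pixels), "dist" ([k1, k2, p1, p2, k3] as OpenCV has them; the pictures are not rectified), "T" (4x4, takes a point from camera to world coordinates). Camera axes: x right, y down, z forward; pixel columns grow to the right and rows downward; lengths in m; the calibration is good to about 2 mm. A picture is of the moment at which its call begins: read the wrist's pose just before it. camera_model takes no time and is no camera call; for the wrist camera it gives the pose at the moment of the call.
- hand_in(): hands the job in; it is judged then, once.
The state is a dict: "time_s": time; "qpos": joint angles; "joint_vel": joint speeds; "tau": joint torques, N m; "ee_pos": TCP position; "eef_rot": TCP orientation; "force": force on the tool from outside, world axes, zero at the start; "moment": the same for the moment, N m; "grip_width": finger opening in m; "grip_force": force on a finger pad.
Only numpy, scipy, OpenCV 4.12 (cv2) and the standard library are available. Lean on these libraries where they do the work, as an engineer would, in place of code of your own. Each camera call takes 0.05 s, during which the arm holds its last target. There are 200 camera calls.

## Working session

There is one attempt and no reset: what is moved stays moved. The work goes in short steps, Python scripts to look and compute and a tool call to move; the robot and the scene stay as the last step left them, time stands still between calls to the robot, and variables do not carry over. Pictures are saved under pics/ and viewed, at most 10 in all, crops included, and the job is handed in when it is done.

Besides the shell and the picture viewer there is one more tool, called after "Emit:" by a JSON object that holds its "name" and its "arguments". send_rows: Moves the arm, as the interface text tells. Its arguments: {"type":"object","properties":{"targets":{"type":"array"},"force":{"type":"number"}},"required":["targets"]}

```bash
ls; mkdir -p pics
cat > h.py <<'E'
from station import *
import numpy as np, cv2
def K(m,h=384):
    f=h/2/np.tan(np.radians(m["fovy"])/2); return np.array([[f,0,m["cx"]],[0,f,m["cy"]],[0,0,1]])
def ray(m,p,z):
    "pixel -> world point at height z"
    u=cv2.undistortPoints(np.array([[p]],float),K(m),np.array(m["dist"],float))[0,0]
    T=np.array(m["T"]); d=T[:3,:3]@[u[0],u[1],1]; o=T[:3,3]; return o+d*(z-o[2])/d[2]
def proj(m,P):
    T=np.linalg.inv(np.array(m["T"])); r=cv2.Rodrigues(T[:3,:3])[0]
    return cv2.projectPoints(np.atleast_2d(np.array(P,float)),r,T[:3,3],K(m),np.array(m["dist"],float))[0][:,0]
E
python3 - <<'E'
from h import *
for n in ("scene","top"):
    im=camera(n); cv2.imwrite(f"pics/{n}0.png",im); m=camera_model(n)
    print(n,m["fovy"],m["cx"],m["cy"],m["dist"],np.round(m["T"],3).tolist())
a=[cv2.imread(f"pics/{n}0.png") for n in("top","scene")]
cv2.imwrite("pics/top0x.png",cv2.resize(a[0],(800,600),interpolation=cv2.INTER_CUBIC))
cv2.imwrite("pics/scene0x.png",cv2.resize(a[1],(800,600),interpolation=cv2.INTER_CUBIC))
print(get_obs())
E
```

```text
pics
scene 48.437443024679546 255.98593760355536 186.97059108082314 [-0.03482197  0.          0.          0.          0.        ] [[-0.711, 0.387, -0.587, 1.1], [0.703, 0.416, -0.577, 0.539], [0.02, -0.823, -0.568, 0.735], [0.0, 0.0, 0.0, 1.0]]
top 46.59365134281636 249.71594853200597 205.0169144058054 [-0.16080804  0.          0.          0.          0.        ] [[0.018, -0.985, 0.171, 0.274], [-1.0, -0.017, 0.007, -0.099], [-0.004, -0.171, -0.985, 1.215], [0.0, 0.0, 0.0, 1.0]]
{'time_s': 0.1, 'qpos': array([ 1.15540943e+00,  3.00418807e-01,  1.52146536e+00, -2.66796961e-05,
        1.32069093e+00, -6.66467936e-02]), 'joint_vel': array([-0.00152472, -0.0019152 , -0.00203651,  0.00123309,  0.00044698,
       -0.00013552]), 'tau': array([ 1.52056520e-03, -5.32648587e+01, -3.53283370e+01,  7.10228272e-02,
        2.34583416e-02, -8.60671867e-05]), 'ee_pos': array([0.18789064, 0.51668589, 0.20496397]), 'eef_rot': array([-3.14061067e+00, -3.96426016e-05,  2.79285914e+00]), 'force': array([ 0.10256375,  0.48298153, -0.34581165]), 'moment': array([-0.03307052,  0.01216136,  0.01038124]), 'grip_force': 0.0, 'grip_width': 0.09405948931942745}
```

View pics/top0x.png

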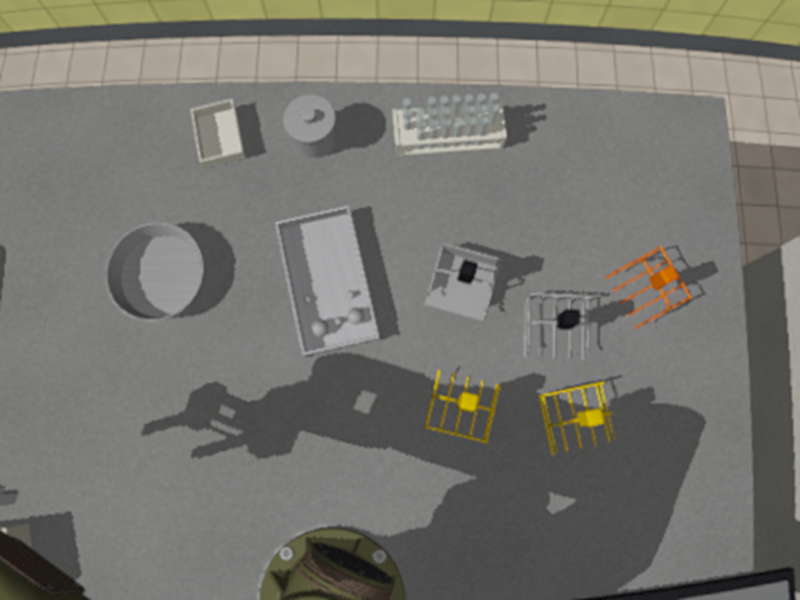

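View pics/scene0x.png

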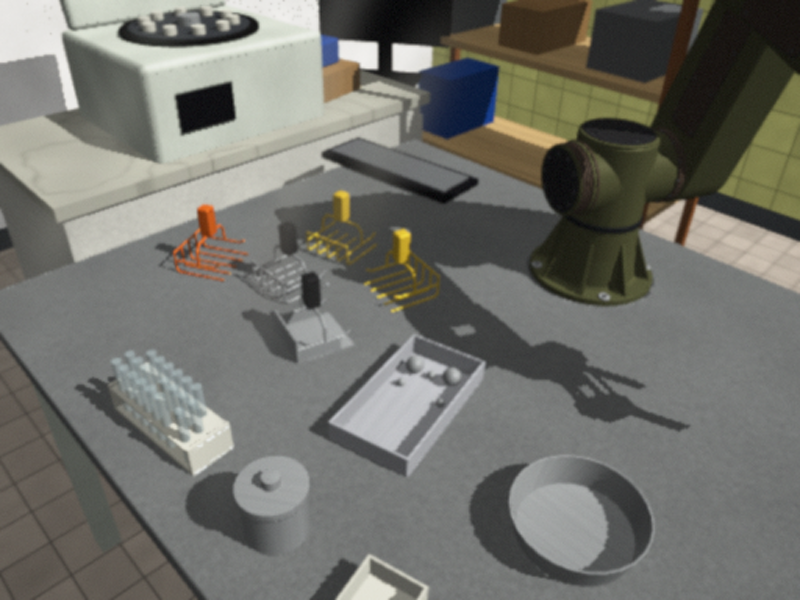

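Candidates, in 800x600 top-view pixels:
- Slotted black-grip scoop at (568,318), with open wires. This one matches the description.
- Closed-pan neighbour at (467,271).
- Orange scoop at (664,278).
- Yellow scoops at (468,402) and (591,418).

The tray is at about (328,280), with the large balls at (319,328) and (356,316). The dish is at (156,271).

Run:
```python
from h import *
t=cv2.imread("pics/top0.png")
a=cv2.resize(t[180:235,325:395],(700,550),interpolation=cv2.INTER_CUBIC)
b=cv2.resize(t[128:232,170:250],(461,600),interpolation=cv2.INTER_CUBIC)
cv2.imwrite("pics/c1.png",np.hstack([cv2.resize(a,(339,266)),cv2.resize(b,(461,600))[:266]]) if 0 else a); cv2.imwrite("pics/c2.png",b)
m=camera_model("top"); s=1/1.5625
q=lambda u,v,z:print((u,v),np.round(ray(m,(u*s,v*s),z),3))
q(568,318,.13)
for p in((277,223),(349,208),(380,338),(304,354)):q(*p,.036)
for p in((319,328),(356,316)):q(*p,.018)
q(156,271,.045)
w=camera_model("wrist");print(w["fovy"],w["cx"],w["cy"],np.round(w["T"],3).tolist())
```

```text
(568, 318) [ 0.471 -0.375  0.13 ]
(277, 223) [0.65  0.113 0.036]
(349, 208) [ 0.68  -0.014  0.036]
(380, 338) [ 0.447 -0.074  0.036]
(304, 354) [0.417 0.056 0.036]
(319, 328) [0.466 0.033 0.018]
(356, 316) [ 0.488 -0.031  0.018]
(156, 271) [0.558 0.324 0.045]
59.930679178760876 247.7228843913614 193.05213546046923 [[0.341, 0.914, 0.218, 0.125], [0.94, -0.332, -0.081, 0.54], [-0.001, 0.232, -0.973, 0.384], [0.0, 0.0, 0.0, 1.0]]
```

View pics/c1.png

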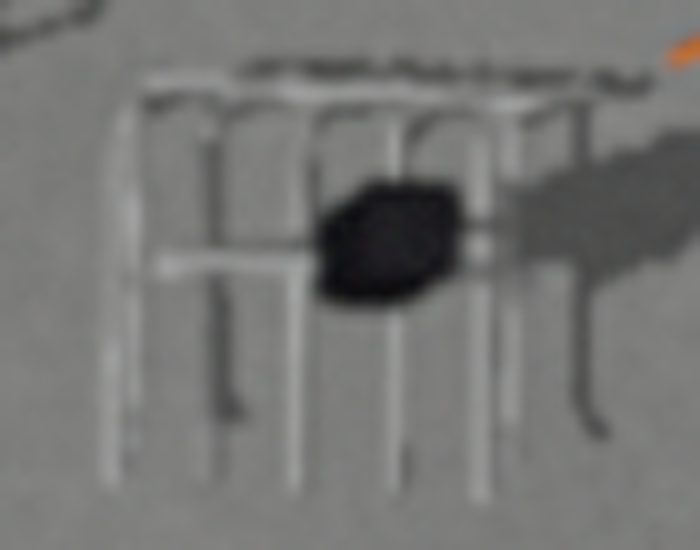

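View pics/c2.png

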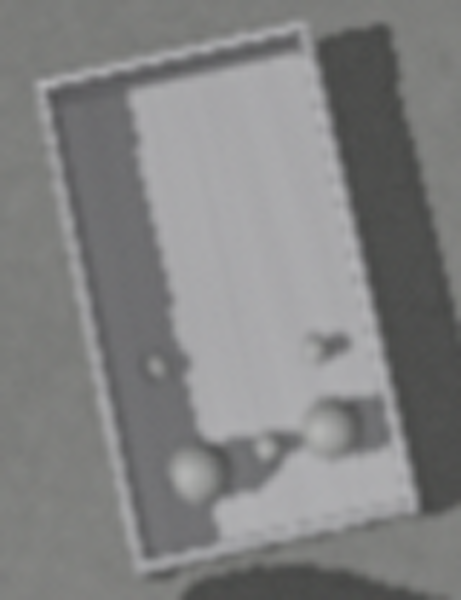

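Run:
```python
from h import *
m=camera_model("top")
A=lambda u,v,z:ray(m,(325+u/10-.45,180+v/10-.45),z)
B=lambda u,v,z:ray(m,(170+u/5.7625-.4,128+v/5.7625-.4),z)
t=[A(110,490,.002),A(295,490,.002),A(395,492,.002),A(480,498,.002)]
bk=[A(150,80,.048),A(520,100,.048)]
print("tips",np.round(t,3).tolist(),"back",np.round(bk,3).tolist(),"grip",np.round(A(405,240,.13),3),np.round(A(390,243,.1),3))
c=np.array([B(42,87,.036),B(305,27,.036),B(418,512,.036),B(140,572,.036)])[:,:2]
print(np.round(c,3).tolist(),np.linalg.norm(np.roll(c,-1,0)-c,axis=1))
d=(c[0]+c[1]-c[2]-c[3]);yaw=np.arctan2(d[1],d[0]);print("yaw",np.degrees(yaw))
ex=np.array([np.cos(yaw),np.sin(yaw)]);ey=np.array([-ex[1],ex[0]])
o=(c[0]+c[1]+c[2]+c[3])/4+ex*.0035;print("origin",o)
for n,p,z in(("La",(197,473),.018),("Lb",(328,428),.018),("s",(157,366),.01),("s",(315,347),.01),("s",(266,447),.01)):
    P=B(*p,z)[:2];print(n,np.round(P,3),np.round([(P-o)@ex*1e3,(P-o)@ey*1e3],1))
o=get_obs();print(o["ee_pos"],o["eef_rot"])
```

```text
tips [[0.423, -0.328, 0.002], [0.424, -0.379, 0.002], [0.423, -0.407, 0.002], [0.422, -0.431, 0.002]] back [[0.528, -0.331, 0.048], [0.525, -0.433, 0.048]] grip [ 0.471 -0.379  0.13 ] [ 0.475 -0.383  0.1  ]
[[0.65, 0.115], [0.682, -0.011], [0.447, -0.071], [0.417, 0.057]] [0.12984917 0.24232371 0.13178045 0.24049938]
yaw 13.991254014242903
origin [0.55235074 0.02326201]
La [0.466 0.034] [-80.7  31.6]
Lb [ 0.489 -0.027] [-73.5 -33.5]
s [0.519 0.057] [-24.   40.2]
s [ 0.53  -0.019] [-32.  -35.8]
s [0.481 0.003] [-74.3  -2.5]
[0.18789064 0.51668589 0.20496397] [-3.14061067e+00 -3.96426016e-05  2.79285914e+00]
```

Emit:
{"name": "send_rows", "arguments": {"targets": [{"x":0.1,"y":-0.22,"spin":-0.09,"claw":60},{"x":0.1,"y":-0.22,"spin":-0.09},{"x":0.1,"y":-0.22,"spin":-0.09},{"x":0.1,"y":-0.22,"spin":-0.09},{"x":0.1,"y":-0.22,"spin":-0.09},{"x":0.1,"y":-0.22,"spin":-0.09},{"x":0.1,"y":-0.22,"spin":-0.09},{"x":0.1,"y":-0.22,"spin":-0.09},{"x":0.1,"y":-0.22,"spin":-0.09},{"x":0.1,"y":-0.22,"spin":-0.09},{"x":0.1,"y":-0.22,"spin":-0.09},{"x":0.1,"y":-0.22,"spin":-0.09},{"x":0.1,"y":-0.22,"spin":-0.09},{"x":0.1,"y":-0.22,"spin":-0.09},{"x":0,"y":-0.22,"spin":-0.09},{"x":0,"y":-0.22,"spin":-0.09},{"y":-0.22,"spin":-0.09},{"y":-0.22,"spin":-0.09},{"y":-0.22,"spin":-0.09},{"y":-0.22,"spin":-0.08}]}}

```text
schema error: expected keys x, y, z, spin, claw
```

Emit:
{"name": "send_rows", "arguments": {"targets": [{"x":0.1,"y":-0.22,"z":0,"spin":-0.09,"claw":60},{"x":0.1,"y":-0.22,"z":0,"spin":-0.09,"claw":60},{"x":0.1,"y":-0.22,"z":0,"spin":-0.09,"claw":60},{"x":0.1,"y":-0.22,"z":0,"spin":-0.09,"claw":60},{"x":0.1,"y":-0.22,"z":0,"spin":-0.09,"claw":60},{"x":0.1,"y":-0.22,"z":0,"spin":-0.09,"claw":60},{"x":0.1,"y":-0.22,"z":0,"spin":-0.09,"claw":60},{"x":0.1,"y":-0.22,"z":0,"spin":-0.09,"claw":60},{"x":0.1,"y":-0.22,"z":0,"spin":-0.09,"claw":60},{"x":0.1,"y":-0.22,"z":0,"spin":-0.09,"claw":60},{"x":0.1,"y":-0.22,"z":0,"spin":-0.09,"claw":60},{"x":0.1,"y":-0.22,"z":0,"spin":-0.09,"claw":60},{"x":0.1,"y":-0.22,"z":0,"spin":-0.09,"claw":60},{"x":0.1,"y":-0.22,"z":0,"spin":-0.09,"claw":60},{"x":0,"y":-0.22,"z":0,"spin":-0.09,"claw":60},{"x":0,"y":-0.22,"z":0,"spin":-0.09,"claw":60},{"x":0,"y":-0.22,"z":0,"spin":-0.09,"claw":60},{"x":0,"y":-0.22,"z":0,"spin":-0.09,"claw":60},{"x":0,"y":-0.22,"z":0,"spin":-0.09,"claw":60},{"x":0,"y":-0.22,"z":0,"spin":-0.08,"claw":60}]}}

```text
time_s: 2.1
ee_pos: [0.4676, -0.3649, 0.2051]
eef_rot: [-3.141, 0.0, -0.025]
force: [0.0, 0.0, -1.1]
grip_width: 0.0602
grip_force: 0.0
```

Run:
```python
from h import *
o=get_obs();print(o["ee_pos"],o["eef_rot"],o["qpos"],o["time_s"],o["force"])
m=camera_model("wrist");im=camera("wrist");cv2.imwrite("pics/w1.png",im)
import json;json.dump({k:np.array(v).tolist() for k,v in m.items()},open("w1.json","w"))
cv2.imwrite("pics/w1x.png",cv2.resize(im,(800,600),interpolation=cv2.INTER_CUBIC))
print(np.round(proj(m,[[.474,-.381,.13],[.474,-.381,0],[.526,-.433,.048],[.526,-.329,.048]])*1.5625))
```

```text
[ 0.46755138 -0.36490176  0.20514239] [-3.14121200e+00  3.56944758e-04 -2.48079724e-02] [-7.24485543e-01  3.96981711e-01  1.39162171e+00  6.28341170e-05
  1.35350745e+00  8.71105262e-01] 2.1 [ 0.04051217  0.00289341 -1.07103472]
[[419. 300.]
 [408. 260.]
 [492. 189.]
 [328. 193.]]
```

View pics/w1x.png

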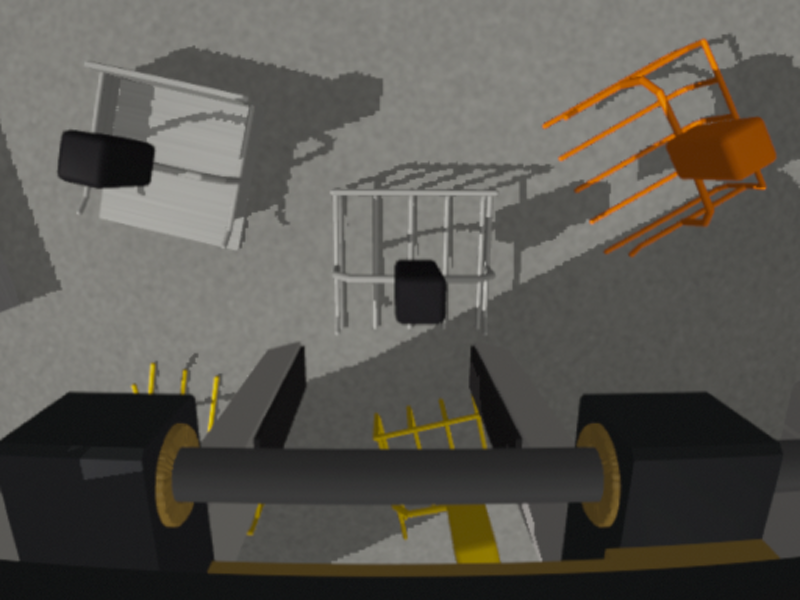

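The scoop under the gripper has open wires and a black grip at (421,300). Its back bar runs from (332,192) to (496,192), so it is already aligned with the tool. The closed-pan scoop is at (105,160). The choice is confirmed.

Emit:
{"name": "send_rows", "arguments": {"force": 30, "targets": [{"x":0.03,"y":-0.09,"z":-0.05,"spin":0,"claw":60},{"x":0,"y":0,"z":-0.15,"spin":0,"claw":60},{"x":0,"y":0,"z":-0.15,"spin":0,"claw":60},{"x":0,"y":0,"z":-0.13,"spin":0,"claw":60},{"x":0,"y":0,"z":-0.1,"spin":0,"claw":60},{"x":0,"y":0,"z":0,"spin":0,"claw":10},{"x":0,"y":0,"z":0,"spin":0,"claw":10},{"x":0,"y":0,"z":0,"spin":0,"claw":10},{"x":0,"y":0,"z":0,"spin":0,"claw":10},{"x":0,"y":0,"z":0,"spin":0,"claw":10},{"x":0,"y":0,"z":0,"spin":0,"claw":10}]}}

```text
time_s: 3.25
ee_pos: [0.4742, -0.3814, 0.0903]
eef_rot: [3.141, -0.001, -0.019]
force: [-0.3, 0.1, 5.8]
grip_width: 0.0261
grip_force: 30.0
```

Emit:
{"name": "send_rows", "arguments": {"targets": [{"x":0,"y":0,"z":0.15,"spin":0,"claw":10},{"x":0,"y":0,"z":0.2,"spin":0,"claw":10},{"x":0,"y":0,"z":0.2,"spin":0,"claw":10},{"x":0,"y":0,"z":0.2,"spin":0,"claw":10},{"x":0.066,"y":0.14,"z":0,"spin":0.0167,"claw":10},{"x":0.066,"y":0.22,"z":0,"spin":0.0167,"claw":10},{"x":0.066,"y":0.22,"z":0,"spin":0.0167,"claw":10},{"x":0.066,"y":0.22,"z":0,"spin":0.0167,"claw":10},{"x":0.066,"y":0.22,"z":0,"spin":0.0167,"claw":10},{"x":0.066,"y":0.22,"z":0,"spin":0.0167,"claw":10},{"x":0.066,"y":0.22,"z":0,"spin":0.0167,"claw":10},{"x":0.066,"y":0.22,"z":0,"spin":0.0167,"claw":10},{"x":0.066,"y":0.22,"z":0,"spin":0.0167,"claw":10},{"x":0.066,"y":0.19,"z":0,"spin":0.0167,"claw":10},{"x":0,"y":0,"z":0,"spin":0,"claw":10},{"x":0,"y":0,"z":0,"spin":0,"claw":10}]}}

```text
time_s: 4.85
ee_pos: [0.6058, 0.0375, 0.2389]
eef_rot: [-3.141, 0.001, 0.245]
force: [0.1, -0.4, -3.3]
grip_width: 0.0257
grip_force: 30.0
```

Run:
```python
from h import *
o=get_obs();print(o["ee_pos"],o["eef_rot"],o["qpos"],o["time_s"],o["force"],o["moment"])
im=[camera("top")[110:240,160:260],camera("wrist")]
cv2.imwrite("pics/j1.png",np.hstack([cv2.resize(im[0],(346,450),interpolation=cv2.INTER_CUBIC),cv2.resize(im[1],(454,340),interpolation=cv2.INTER_AREA) if 0 else cv2.copyMakeBorder(cv2.resize(im[1],(454,340)),0,110,0,0,cv2.BORDER_CONSTANT)]))
cv2.imwrite("pics/s1.png",camera("scene"))
```

```text
[0.60577673 0.03747591 0.23889549] [-3.14145997e+00  1.08732401e-03  2.44759798e-01] [ 1.50533410e-03  4.07904022e-01  1.29859763e+00 -1.34332461e-04
  1.43617828e+00  1.32756004e+00] 4.85 [ 0.07125703 -0.39303786 -3.30340919] [-0.07727579  0.18817533  0.01051224]
```

View pics/j1.png

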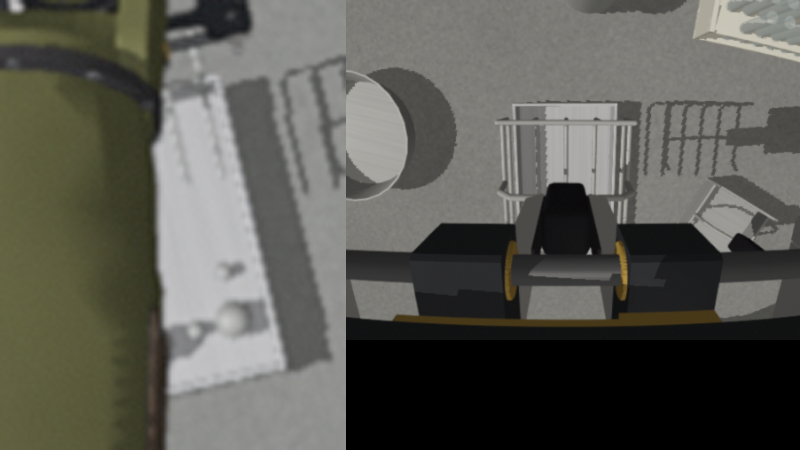

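Run:
```python
from h import *
m=camera_model("wrist");o=get_obs()
y=np.radians(14);ex=np.array([np.cos(y),np.sin(y),0]);ey=np.array([-ex[1],ex[0],0]);z=np.array([0,0,1])
t=np.array([.5524,.0233,0])
print("rim pred",np.round(proj(m,[t+.116*ex+s*.064*ey+.036*z for s in(1,-1)]),1).tolist(),"seen 189.5,116 305.6,116")
for p in((189.5,116.5),(305.6,116.5)):
    P=ray(m,p,.036)-t;print(P@ex,P@ey)
yw=o["eef_rot"][2];fx=np.array([np.cos(yw),np.sin(yw),0]);fy=np.array([-fx[1],fx[0],0])
s0=o["ee_pos"]-.0903*z
print("back pred",np.round(proj(m,[s0+.05*fx+s*.053*fy+.047*z for s in(1,-1)]),1).tolist(),"seen 169,138 327,138")
print("scoop in tray",(s0-t)@ex,(s0-t)@ey)
```

```text
rim pred [[190.0, 119.1], [303.5, 118.9]] seen 189.5,116 305.6,116
0.11890470303060482 0.06448552261561005
0.1186263585097868 -0.06626441306615186
back pred [[167.9, 139.8], [327.3, 139.9]] seen 169,138 327,138
scoop in tray 0.05477750016148931 -0.000788228036015838
```

Emit:
{"name": "send_rows", "arguments": {"targets": [{"x":0,"y":0,"z":-0.1,"spin":0,"claw":10},{"x":0,"y":0,"z":-0.15,"spin":0,"claw":10},{"x":0,"y":0,"z":-0.15,"spin":0,"claw":10},{"x":0,"y":0,"z":-0.15,"spin":0,"claw":10},{"x":0,"y":0,"z":-0.1,"spin":0,"claw":10},{"x":0,"y":0,"z":-0.05,"spin":0,"claw":10},{"x":0,"y":0,"z":-0.02,"spin":0,"claw":10},{"x":0,"y":0,"z":0,"spin":0,"claw":10}]}}

```text
time_s: 5.8
ee_pos: [0.6062, 0.0364, 0.0959]
eef_rot: [3.141, -0.001, 0.243]
force: [0.2, -0.4, -2.4]
grip_width: 0.0258
grip_force: 30.0
```

Emit:
{"name": "send_rows", "arguments": {"targets": [{"x":0,"y":0,"z":-0.01,"spin":0,"claw":10},{"x":-0.0485,"y":-0.0121,"z":0,"spin":0,"claw":10},{"x":-0.0485,"y":-0.0121,"z":0,"spin":0,"claw":10},{"x":-0.0485,"y":-0.0121,"z":0,"spin":0,"claw":10},{"x":-0.0485,"y":-0.0121,"z":0,"spin":0,"claw":10},{"x":-0.0485,"y":-0.0121,"z":0,"spin":0,"claw":10},{"x":-0.0243,"y":-0.006,"z":0,"spin":0,"claw":10},{"x":-0.0243,"y":-0.006,"z":0,"spin":0,"claw":10},{"x":-0.0243,"y":-0.006,"z":0,"spin":0,"claw":10},{"x":-0.0243,"y":-0.006,"z":0,"spin":0,"claw":10},{"x":-0.0243,"y":-0.006,"z":0,"spin":0,"claw":10},{"x":-0.0243,"y":-0.006,"z":0,"spin":0,"claw":10},{"x":-0.0243,"y":-0.006,"z":0,"spin":0,"claw":10},{"x":-0.0243,"y":-0.006,"z":0,"spin":0,"claw":10},{"x":-0.0243,"y":-0.006,"z":0,"spin":0,"claw":10},{"x":-0.0243,"y":-0.006,"z":0,"spin":0,"claw":10}]}}

```text
time_s: 7.4
ee_pos: [0.5085, 0.0127, 0.0935]
eef_rot: [3.142, -0.0, 0.243]
force: [-0.1, 0.9, -2.5]
grip_width: 0.0256
grip_force: 30.0
```

```bash
cat > look.py <<'E'
import sys
from h import *
o=get_obs();print(np.round(o["ee_pos"],4),np.round(o["eef_rot"],3),np.round(o["force"],1),np.round(o["moment"],2),round(o["time_s"],2))
y=np.radians(14);ex=np.array([np.cos(y),np.sin(y),0]);ey=np.array([-ex[1],ex[0],0]);d=o["ee_pos"]-[.5524,.0233,0]
print("tray-rel mm",d@ex*1e3,d@ey*1e3,"underside",o["ee_pos"][2]*1e3-90.3)
n=sys.argv[1]
u0,v0,u1,v1=map(int,sys.argv[2].split(","))
s=camera("scene")[v0:v1,u0:u1];k=min(400/s.shape[1],500/s.shape[0])
w=camera("wrist")
s=cv2.resize(s,None,fx=k,fy=k,interpolation=cv2.INTER_CUBIC);w=cv2.resize(w[:300],(400,234))
H=max(s.shape[0],234);pad=lambda a:cv2.copyMakeBorder(a,0,H-a.shape[0],0,0,cv2.BORDER_CONSTANT)
cv2.imwrite(f"pics/{n}.png",np.hstack([pad(s),pad(w)]))
E
python3 look.py l1 200,130,340,310
```

```text
[0.5085 0.0127 0.0935] [ 3.142 -0.     0.243] [-0.1  0.9 -2.5] [-0.04  0.16  0.  ] 7.4
tray-rel mm -45.17662234097453 0.3175195171291231 underside 3.1832974709661954
```

View pics/l1.png

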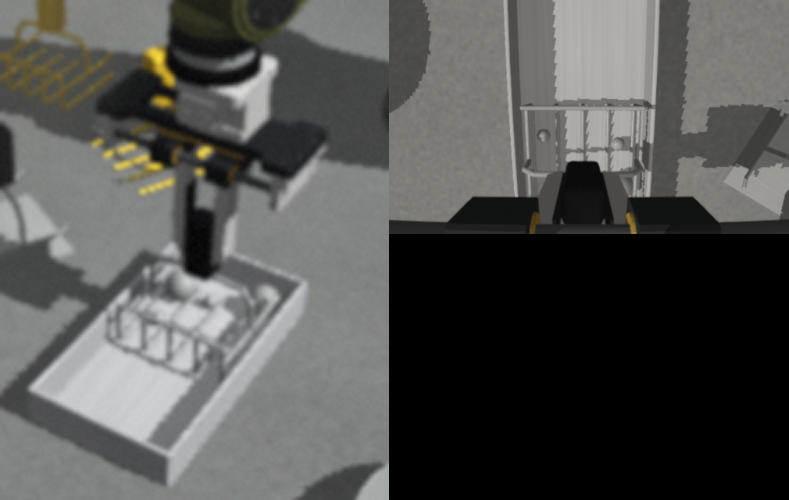

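Run:
```python
from h import *
m=camera_model("scene")
y=np.radians(14);ex=np.array([np.cos(y),np.sin(y),0]);ey=np.array([-ex[1],ex[0],0]);t=np.array([.5524,.0233,0])
k=389/140
for p in((268,297),(178,281),(188,293)):
    P=ray(m,(200+p[0]/k,130+p[1]/k),.018)-t;print(P@ex*1e3,P@ey*1e3)
pr=lambda x,yy,z:np.round((proj(m,t+x*ex+yy*ey+z*np.array([0,0,1]))[0]-[200,130])*k).tolist()
print("rail front+",pr(-.097,.052,.033),pr(-.097,.052,.005),"back+",pr(.007,.052,.033),pr(.007,.052,.05),"rim corner",pr(-.122,.063,.036),pr(-.115,.063,.003),pr(.117,.065,.036),"wiretip26",pr(-.097,.026,.005), "a exp",pr(-.085,.039,.018))
```

```text
-103.74703198137549 42.62090478441073
-78.62064750901006 -37.97600585920397
-69.06618239830595 -21.739224570651945
rail front+ [275.0, 292.0] [273.0, 316.0] back+ [219.0, 361.0] [220.0, 347.0] rim corner [299.0, 279.0] [292.0, 310.0] [165.0, 451.0] wiretip26 [248.0, 305.0] a exp [255.0, 307.0]
```

Emit:
{"name": "send_rows", "arguments": {"targets": [{"x":-0.0243,"y":-0.006,"z":0,"spin":0,"claw":10},{"x":-0.0243,"y":-0.006,"z":0,"spin":0,"claw":10},{"x":-0.0243,"y":-0.006,"z":0,"spin":0,"claw":10},{"x":0,"y":0,"z":0,"spin":0,"claw":10}]}}

```text
time_s: 7.9
ee_pos: [0.4937, 0.0091, 0.0935]
eef_rot: [-3.142, 0.0, 0.243]
force: [0.7, -0.8, -2.3]
grip_width: 0.0256
grip_force: 30.0
```

```bash
python3 look.py l2 230,200,330,280
```

```text
[0.4937 0.0091 0.0935] [-3.142  0.     0.243] [ 0.7 -0.8 -2.3] [-0.02  0.17 -0.  ] 7.9
tray-rel mm -60.3604957943989 0.3652604418613114 underside 3.168023102100875
```

View pics/l2.png

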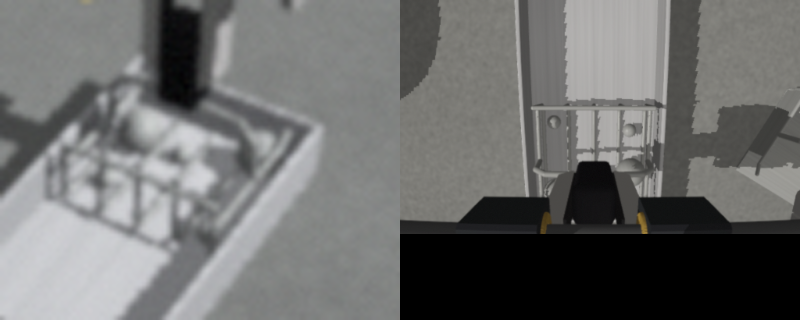

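Emit:
{"name": "send_rows", "arguments": {"targets": [{"x":-0.01,"y":-0.0025,"z":0,"spin":0,"claw":10},{"x":0,"y":0,"z":0.01,"spin":0,"claw":10},{"x":-0.0034,"y":-0.0009,"z":0.02,"spin":0,"claw":10},{"x":-0.0034,"y":-0.0009,"z":0.02,"spin":0,"claw":10},{"x":-0.0034,"y":-0.0009,"z":0.02,"spin":0,"claw":10},{"x":-0.0034,"y":-0.0009,"z":0.02,"spin":0,"claw":10},{"x":0,"y":0,"z":0,"spin":0,"claw":10}]}}

```text
time_s: 8.7
ee_pos: [0.4898, 0.0079, 0.1121]
eef_rot: [3.141, -0.001, 0.243]
force: [-0.4, 0.7, -4.7]
grip_width: 0.0257
grip_force: 30.0
```

```bash
python3 look.py l3 230,190,330,280
```

```text
[0.4898 0.0079 0.1121] [ 3.141e+00 -1.000e-03  2.430e-01] [-0.4  0.7 -4.7] [0.02 0.11 0.03] 8.7
tray-rel mm -64.49287237715805 0.21776610566494295 underside 21.792310894196106
```

View pics/l3.png

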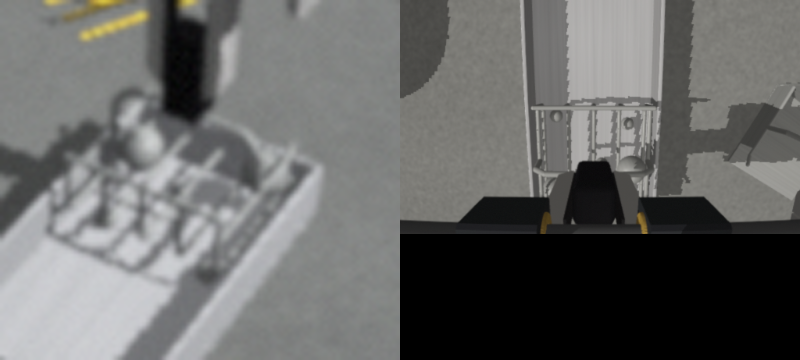

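The wrist weight rose by about 2.2 N, which matches both large balls. The moment change also fits them lying on the wires near the nose. Next I lift the nose just over the rim, rest the wires on it and rotate about it to get nose-up tilt.

Emit:
{"name": "send_rows", "arguments": {"targets": [{"x":-0.0034,"y":-0.0009,"z":0.02,"spin":0,"claw":10},{"x":-0.0034,"y":-0.0009,"z":0.02,"spin":0,"claw":10},{"x":-0.0034,"y":-0.0009,"z":0.02,"spin":0,"claw":10},{"x":-0.0034,"y":-0.0009,"z":0.02,"spin":0,"claw":10},{"x":-0.0407,"y":-0.0102,"z":0,"spin":0,"claw":10},{"x":-0.0407,"y":-0.0102,"z":0,"spin":0,"claw":10},{"x":0,"y":0,"z":-0.015,"spin":0,"claw":10},{"x":0.0267,"y":0.0067,"z":-0.0125,"spin":0,"claw":10},{"x":0.0262,"y":0.0065,"z":-0.013,"spin":0,"claw":10},{"x":0.0257,"y":0.0064,"z":-0.014,"spin":0,"claw":10}]}}

```text
time_s: 9.8
ee_pos: [0.4871, 0.0072, 0.1177]
eef_rot: [3.141, -0.003, 0.243]
force: [1.3, 2.4, 8.3]
grip_width: 0.0262
grip_force: 30.0
```

```bash
python3 look.py l4 220,180,330,280
```

```text
[0.4871 0.0072 0.1177] [ 3.141e+00 -3.000e-03  2.430e-01] [1.3 2.4 8.3] [ 0.34  0.53 -0.14] 9.8
tray-rel mm -67.21259878601161 0.17528834404261467 underside 27.35399351460954
```

Emit:
{"name": "send_rows", "arguments": {"targets": [{"x":0.0252,"y":0.0063,"z":-0.0155,"spin":0,"claw":10},{"x":0.0243,"y":0.006,"z":-0.0165,"spin":0,"claw":10},{"x":0.0233,"y":0.0058,"z":-0.018,"spin":0,"claw":10},{"x":0,"y":0,"z":0,"spin":0,"claw":10}]}}

```text
time_s: 10.3
ee_pos: [0.5022, 0.0109, 0.1074]
eef_rot: [3.141, -0.003, 0.243]
force: [4.4, 2.3, 3.7]
grip_width: 0.0258
grip_force: 30.0
```

```bash
python3 look.py l5 220,180,330,280
```

```text
[0.5022 0.0109 0.1074] [ 3.141e+00 -3.000e-03  2.430e-01] [4.4 2.3 3.7] [ 0.48 -0.58 -0.2 ] 10.3
tray-rel mm -51.68674537524735 0.1423195948684073 underside 17.145909633783077
```

View pics/l5.png

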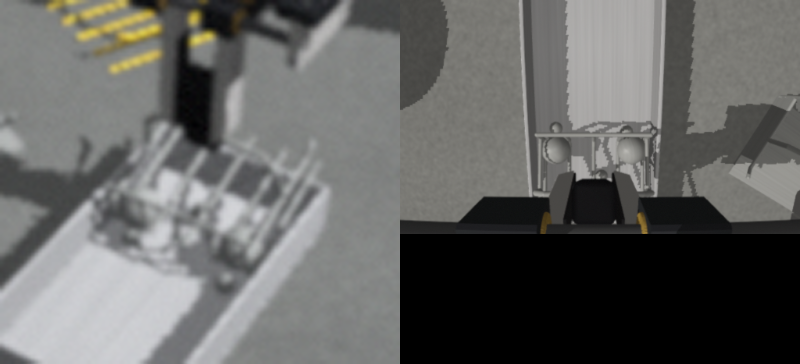

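Emit:
{"name": "send_rows", "arguments": {"force": 45, "targets": [{"x":0,"y":0,"z":0,"spin":0,"claw":10},{"x":0,"y":0,"z":0.01,"spin":0,"claw":10},{"x":0,"y":0,"z":0.015,"spin":0,"claw":10},{"x":0,"y":0,"z":0.025,"spin":0,"claw":10},{"x":0,"y":0,"z":0.025,"spin":0,"claw":10},{"x":0,"y":0,"z":0.025,"spin":0,"claw":10},{"x":0,"y":0,"z":0.025,"spin":0,"claw":10},{"x":0,"y":0,"z":0,"spin":0,"claw":10},{"x":0,"y":0,"z":0,"spin":0,"claw":10},{"x":0,"y":0,"z":0,"spin":0,"claw":10}]}}

```text
time_s: 11.4
ee_pos: [0.5007, 0.0107, 0.1313]
eef_rot: [-3.141, 0.0, 0.243]
force: [-0.3, -0.6, -3.9]
grip_width: 0.0257
grip_force: 45.0
```

```bash
cat > m.py <<'E'
from h import *
# mean of several readings, scoop-y moment, and detection of the tilt from the back bar in the wrist picture
o=get_obs();F=[];M=[]
for i in range(4):
    camera("top");q=get_obs();F.append(q["force"]);M.append(q["moment"])
F=np.mean(F,0);M=np.mean(M,0);yw=o["eef_rot"][2]
print(np.round(o["ee_pos"],4),np.round(o["eef_rot"],3),"F",np.round(F,2),"M",np.round(M,3),"My'",round(float(M@[-np.sin(yw),np.cos(yw),0]),3),o["grip_width"],round(o["time_s"],2))
E
python3 m.py
python3 - <<'E'
from h import *
w=cv2.cvtColor(camera("wrist"),cv2.COLOR_BGR2GRAY)
m=camera_model("wrist");o=get_obs();yw=o["eef_rot"][2];fx=np.array([np.cos(yw),np.sin(yw),0]);fy=np.array([-fx[1],fx[0],0]);z=np.array([0,0,1])
piv=o["ee_pos"]+.019*z
def bar(th,h=.047,x=.05,s=(1,-1)):
    c,n=np.cos(th),np.sin(th);X=x*c+(h-.109)*n*1;Z=-x*n+(h-.109)*c   # nose-up: base swings to -x, back down
    return [piv+X*fx+Z*z+k*.053*fy for k in s]
for d in(10,15,18,20,22,25,30):print(d,np.round(proj(m,bar(-np.radians(-d))),0).tolist())
# horizontal bright bar rows
r=w[60:240,200:300].astype(float).mean(1);g=cv2.GaussianBlur(r[:,None],(1,9),0)[:,0];e=r-g
print([(60+i,round(e[i],1)) for i in np.argsort(-e)[:8]])
c=cv2.HoughCircles(cv2.GaussianBlur(w,(3,3),0)[:300],cv2.HOUGH_GRADIENT,1,15,param1=80,param2=14,minRadius=5,maxRadius=25);print(None if c is None else np.round(c[0][:12]).tolist())
E
```

```text
[0.5007 0.0107 0.1313] [-3.141  0.     0.243] F [ 0.25 -0.29 -4.64] M [-0.05   0.133 -0.016] My' 0.141 0.025724779175139947 11.4
10 [[171.0, 156.0], [324.0, 156.0]]
15 [[173.0, 164.0], [323.0, 164.0]]
18 [[173.0, 169.0], [322.0, 169.0]]
20 [[174.0, 172.0], [321.0, 172.0]]
22 [[174.0, 176.0], [321.0, 176.0]]
25 [[175.0, 181.0], [320.0, 181.0]]
30 [[176.0, 190.0], [320.0, 190.0]]
[(np.int64(173), np.float64(14.2)), (np.int64(174), np.float64(10.8)), (np.int64(172), np.float64(10.0)), (np.int64(228), np.float64(8.5)), (np.int64(227), np.float64(8.0)), (np.int64(226), np.float64(3.3)), (np.int64(149), np.float64(3.3)), (np.int64(206), np.float64(2.7))]
[[300.0, 188.0, 24.0], [256.0, 184.0, 24.0], [200.0, 194.0, 20.0], [262.0, 200.0, 24.0], [290.0, 228.0, 19.0], [286.0, 200.0, 24.0], [314.0, 162.0, 10.0], [234.0, 208.0, 16.0], [204.0, 158.0, 7.0], [452.0, 214.0, 22.0], [310.0, 234.0, 11.0], [294.0, 156.0, 16.0]]
```

```bash
cat > tilt.py <<'E'
from h import *
def bar_rows(verbose=1):
    "nose-up tilt (deg) from the row of the back bar in the wrist picture"
    w=cv2.cvtColor(camera("wrist"),cv2.COLOR_BGR2GRAY).astype(float)
    m=camera_model("wrist");o=get_obs();yw=o["eef_rot"][2];fx=np.array([np.cos(yw),np.sin(yw),0]);fy=np.array([-fx[1],fx[0],0]);z=np.array([0,0,1])
    piv=o["ee_pos"]+.019*z;best=[]
    for d in np.arange(-45,40,.5):
        c,n=np.cos(np.radians(d)),np.sin(np.radians(d))
        f=lambda x,h,k:piv+(x*c+(h-.109)*n)*fx+(-x*n+(h-.109)*c)*z+k*fy
        P=proj(m,[f(.05,.047,k) for k in np.linspace(-.048,.048,60)])
        s=lambda dv:cv2.remap(w.astype(np.float32),(P[:,0]).astype(np.float32),(P[:,1]+dv).astype(np.float32),1).ravel()
        best.append((float(np.median(s(0)-.5*(s(-5)+s(5)))),d))
    best.sort(reverse=True);print("tilt cand",[(round(a,1),b) for a,b in best[:5]])
if __name__=="__main__":
    bar_rows()
E
python3 - <<'E'
from h import *
m=camera_model("top");s=1/1.5625
for p in((107,271),(204,271),(156,223),(156,320)):print(p,np.round(ray(m,(p[0]*s-.2,p[1]*s-.2),.045),4))
t=cv2.imread("pics/top0.png",0)
# radial gradient circle fit at rim height
best=[]
g=cv2.magnitude(cv2.Sobel(t,cv2.CV_32F,1,0),cv2.Sobel(t,cv2.CV_32F,0,1))
a=np.linspace(0,2*np.pi,180)
for r in (.087,.088,.089,.090):
  for x in np.arange(.54,.575,.001):
    for y in np.arange(.305,.345,.001):
      P=proj(m,np.c_[x+r*np.cos(a),y+r*np.sin(a),0*a+.045]).astype(np.float32)
      best.append((float(cv2.remap(g,P[:,:1],P[:,1:],1).mean()),r,round(x,3),round(y,3)))
best.sort(reverse=True);print(best[:5])
E
python3 tilt.py
```

```text
(107, 271) [0.5577 0.4157 0.045 ]
(204, 271) [0.5592 0.2372 0.045 ]
(156, 223) [0.6468 0.3322 0.045 ]
(156, 320) [0.4708 0.3172 0.045 ]
[(185.6492156982422, 0.088, np.float64(0.56), np.float64(0.327)), (182.82630920410156, 0.087, np.float64(0.56), np.float64(0.327)), (182.7287139892578, 0.087, np.float64(0.559), np.float64(0.327)), (181.48690795898438, 0.088, np.float64(0.56), np.float64(0.326)), (180.9816436767578, 0.088, np.float64(0.561), np.float64(0.327))]
tilt cand [(42.2, np.float64(20.5)), (39.6, np.float64(21.0)), (36.3, np.float64(20.0)), (25.0, np.float64(21.5)), (21.8, np.float64(19.5))]
```

Emit:
{"name": "send_rows", "arguments": {"targets": [{"x":0,"y":0,"z":0.05,"spin":0,"claw":10},{"x":0,"y":0,"z":0.1,"spin":0,"claw":10},{"x":0,"y":0,"z":0.1,"spin":0,"claw":10},{"x":0,"y":0,"z":0.1,"spin":0,"claw":10},{"x":0.02,"y":0.05,"z":0,"spin":0,"claw":10},{"x":0.04,"y":0.1,"z":0,"spin":0,"claw":10},{"x":0.06,"y":0.14,"z":0,"spin":0,"claw":10},{"x":0.06,"y":0.14,"z":0,"spin":0,"claw":10},{"x":0.06,"y":0.14,"z":0,"spin":0,"claw":10},{"x":0.06,"y":0.14,"z":0,"spin":0,"claw":10},{"x":0.06,"y":0.14,"z":0,"spin":0,"claw":10},{"x":0.06,"y":0.14,"z":0,"spin":0,"claw":10},{"x":0.06,"y":0.14,"z":0,"spin":0,"claw":10},{"x":0.06,"y":0.14,"z":0,"spin":0,"claw":10},{"x":0.06,"y":0.14,"z":0,"spin":0,"claw":10},{"x":0.06,"y":0.14,"z":0,"spin":0,"claw":10},{"x":0.05,"y":0.08,"z":0,"spin":0,"claw":10},{"x":0.03,"y":0.04,"z":0,"spin":0,"claw":10},{"x":0,"y":0,"z":0,"spin":0,"claw":10}]}}

```text
time_s: 13.6
ee_pos: [0.6485, 0.3463, 0.1993]
eef_rot: [3.141, 0.002, 0.245]
force: [0.2, -0.5, -4.9]
grip_width: 0.0256
grip_force: 45.0
```

```bash
python3 m.py; python3 tilt.py
python3 - <<'E'
from h import *
# tray check, small and large balls left: top view, blobs vs the first picture
t=camera("top");cv2.imwrite("pics/top2.png",t)
g=cv2.cvtColor(t,cv2.COLOR_BGR2GRAY)
m=camera_model("top");y=np.radians(14);ex=np.array([np.cos(y),np.sin(y),0]);ey=np.array([-ex[1],ex[0],0]);o=np.array([.5524,.0233,0])
X,Y=np.meshgrid(np.arange(-118,119,2)/1e3,np.arange(-64,65,2)/1e3)
P=proj(m,o+X[...,None].reshape(-1,1)*ex+Y[...,None].reshape(-1,1)*ey+[0,0,.01]).astype(np.float32)
r=cv2.remap(g,P[:,:1],P[:,1:],1).reshape(X.shape)
r=cv2.resize(r,None,fx=4,fy=4,interpolation=cv2.INTER_CUBIC);cv2.imwrite("pics/tray2.png",r)
h=r.astype(float)-cv2.medianBlur(r,61).astype(float)
n,l,st,c=cv2.connectedComponentsWithStats((h>18).astype(np.uint8))
print([(st[i,4],(c[i]/2-[118,64]).round(0).tolist()) for i in range(1,n) if 20<st[i,4]<6000])
n,l,st,c=cv2.connectedComponentsWithStats((h<-18).astype(np.uint8))
print("dark",[(st[i,4],(c[i]/2-[118,64]).round(0).tolist()) for i in range(1,n) if 20<st[i,4]<6000])
E
```

```text
[0.6485 0.3463 0.1993] [3.141e+00 2.000e-03 2.450e-01] F [-0.33  0.01 -4.55] M [-0.027  0.128 -0.019] My' 0.131 0.025614342046214954 13.6
tilt cand [(41.9, np.float64(21.0)), (41.8, np.float64(20.5)), (38.0, np.float64(20.0)), (26.4, np.float64(21.5)), (25.0, np.float64(19.5))]
[(np.int32(489), [111.0, 23.0]), (np.int32(124), [-23.0, 42.0])]
dark [(np.int32(131), [118.0, -54.0]), (np.int32(904), [-27.0, -42.0]), (np.int32(923), [-77.0, -15.0]), (np.int32(132), [-24.0, 28.0]), (np.int32(327), [-109.0, 34.0])]
```

Emit:
{"name": "send_rows", "arguments": {"force": 18, "targets": [{"x":-0.06,"y":0,"z":-0.05,"spin":0,"claw":10},{"x":0,"y":0,"z":-0.08,"spin":0,"claw":10},{"x":0,"y":0,"z":-0.07,"spin":0,"claw":10},{"x":0,"y":0,"z":-0.04,"spin":0,"claw":10},{"x":0,"y":0,"z":-0.02,"spin":0,"claw":10},{"x":0,"y":0,"z":-0.01,"spin":0,"claw":10}]}}

```text
time_s: 14.5
ee_pos: [0.637, 0.3446, 0.1474]
eef_rot: [-3.142, -0.0, 0.243]
force: [0.2, 0.8, -4.1]
grip_width: 0.0255
grip_force: 18.0
```

```bash
python3 m.py; python3 tilt.py
```

```text
[0.637  0.3446 0.1474] [-3.142 -0.     0.243] F [-0.51  0.08 -4.37] M [-0.038  0.129  0.024] My' 0.134 0.02551516582272156 14.5
tilt cand [(49.5, np.float64(20.5)), (45.6, np.float64(20.0)), (44.4, np.float64(21.0)), (31.5, np.float64(19.5)), (24.6, np.float64(21.5))]
```

Emit:
{"name": "send_rows", "arguments": {"targets": [{"x":0,"y":0,"z":-0.01,"spin":0,"claw":10},{"x":0,"y":0,"z":-0.005,"spin":0,"claw":10},{"x":-0.02,"y":-0.005,"z":-0.004,"spin":0,"claw":10},{"x":-0.03,"y":-0.0075,"z":-0.005,"spin":0,"claw":10}]}}

```text
time_s: 15.15
ee_pos: [0.6265, 0.3421, 0.1425]
eef_rot: [-3.142, 0.0, 0.243]
force: [0.1, 0.2, -3.7]
grip_width: 0.026
grip_force: 18.0
```

```bash
python3 m.py; python3 tilt.py
```

```text
[0.6265 0.3421 0.1425] [-3.142  0.     0.243] F [-0.23 -0.22 -4.49] M [-0.018  0.144 -0.001] My' 0.144 0.025990560038748053 15.15
tilt cand [(50.4, np.float64(20.5)), (46.9, np.float64(21.0)), (45.2, np.float64(20.0)), (30.0, np.float64(19.5)), (28.5, np.float64(21.5))]
```

Emit:
{"name": "send_rows", "arguments": {"targets": [{"x":0,"y":0,"z":0.04,"spin":0,"claw":10},{"x":0.04,"y":0.01,"z":0.01,"spin":0,"claw":10},{"x":0.045,"y":0.011,"z":0,"spin":0,"claw":10},{"x":0,"y":0,"z":-0.04,"spin":0,"claw":10},{"x":0,"y":0,"z":-0.015,"spin":0,"claw":10},{"x":0,"y":0,"z":-0.01,"spin":0,"claw":10}]}}

```text
time_s: 16.0
ee_pos: [0.6435, 0.3463, 0.1393]
eef_rot: [3.141, 0.001, 0.243]
force: [-0.7, -1.8, 0.8]
grip_width: 0.0259
grip_force: 18.0
```

```bash
python3 m.py; python3 tilt.py
```

```text
[0.6435 0.3463 0.1393] [3.141e+00 1.000e-03 2.430e-01] F [ 0.02  0.04 -4.08] M [-0.068  0.111 -0.01 ] My' 0.124 0.025902064928122744 16.0
tilt cand [(52.7, np.float64(20.5)), (47.3, np.float64(21.0)), (46.5, np.float64(20.0)), (30.4, np.float64(19.5)), (25.5, np.float64(21.5))]
```

Emit:
{"name": "send_rows", "arguments": {"targets": [{"x":0,"y":0,"z":-0.01,"spin":0,"claw":10},{"x":0,"y":0,"z":-0.005,"spin":0,"claw":10},{"x":0,"y":0,"z":0,"spin":0,"claw":10}]}}

```text
time_s: 16.55
ee_pos: [0.6444, 0.3466, 0.1384]
eef_rot: [-3.141, -0.003, 0.243]
force: [-0.6, -0.4, 4.6]
grip_width: 0.0258
grip_force: 18.0
```

```bash
python3 m.py; python3 tilt.py
```

```text
[0.6444 0.3466 0.1384] [-3.141e+00 -3.000e-03  2.430e-01] F [-0.36 -0.3   5.62] M [-0.149  0.131 -0.008] My' 0.163 0.025809076843790194 16.55
tilt cand [(50.7, np.float64(20.5)), (48.5, np.float64(20.0)), (40.0, np.float64(21.0)), (34.1, np.float64(19.5)), (21.2, np.float64(21.5))]
```

Emit:
{"name": "send_rows", "arguments": {"force": 12, "targets": [{"x":-0.0218,"y":-0.0054,"z":-0.003,"spin":0,"claw":10},{"x":-0.0218,"y":-0.0054,"z":-0.003,"spin":0,"claw":10},{"x":-0.0194,"y":-0.0048,"z":-0.004,"spin":0,"claw":10},{"x":-0.0194,"y":-0.0048,"z":-0.004,"spin":0,"claw":10}]}}

```text
time_s: 17.2
ee_pos: [0.6281, 0.3426, 0.1359]
eef_rot: [-3.141, -0.004, 0.243]
force: [-0.3, -1.2, 6.8]
grip_width: 0.0261
grip_force: 12.0
```

```bash
python3 m.py; python3 tilt.py
```

```text
[0.6281 0.3426 0.1359] [-3.141 -0.004  0.243] F [-0.56 -0.59  6.86] M [-0.234  0.231  0.006] My' 0.281 0.026055043236787118 17.2
tilt cand [(45.6, np.float64(11.5)), (43.2, np.float64(11.0)), (40.2, np.float64(12.0)), (33.2, np.float64(10.5)), (21.3, np.float64(12.5))]
```

Emit:
{"name": "send_rows", "arguments": {"targets": [{"x":-0.0388,"y":-0.0097,"z":-0.0085,"spin":0,"claw":10},{"x":-0.0383,"y":-0.0096,"z":-0.0115,"spin":0,"claw":10},{"x":-0.0373,"y":-0.0093,"z":-0.0145,"spin":0,"claw":10},{"x":-0.0364,"y":-0.0091,"z":-0.011,"spin":0,"claw":10},{"x":-0.0359,"y":-0.009,"z":-0.0135,"spin":0,"claw":10},{"x":-0.0349,"y":-0.0087,"z":-0.0165,"spin":0,"claw":10}]}}

```text
time_s: 18.05
ee_pos: [0.5835, 0.3319, 0.1208]
eef_rot: [-3.141, -0.004, 0.244]
force: [-1.9, 1.9, 8.1]
grip_width: 0.0259
grip_force: 12.0
```

```bash
python3 m.py; python3 tilt.py
```

```text
[0.5835 0.3319 0.1208] [-3.141 -0.004  0.244] F [-4.44  1.27  7.39] M [-0.139  0.803 -0.049] My' 0.813 0.025873199065227677 18.05
tilt cand [(46.7, np.float64(-14.5)), (44.6, np.float64(-14.0)), (43.3, np.float64(-15.0)), (41.5, np.float64(-15.5)), (33.0, np.float64(-13.5))]
```

Emit:
{"name": "send_rows", "arguments": {"targets": [{"x":-0.034,"y":-0.0085,"z":-0.0185,"spin":0,"claw":10},{"x":-0.0325,"y":-0.0081,"z":-0.021,"spin":0,"claw":10}]}}

```text
time_s: 18.5
ee_pos: [0.5699, 0.3286, 0.1124]
eef_rot: [-3.141, -0.003, 0.244]
force: [-2.6, 1.8, 4.9]
grip_width: 0.0262
grip_force: 12.0
```

```bash
python3 m.py; python3 tilt.py;python3 - <<'E'
from h import *
s=camera("scene");cv2.imwrite("pics/s5.png",s)
m=camera_model("scene");g=cv2.cvtColor(s,cv2.COLOR_BGR2GRAY)
g0=cv2.imread("pics/scene0.png",0)
D=np.array([.56,.327,0])
c=proj(m,D+[0,0,.02])[0];print("dish centre px",c)
p=proj(m,[D+[.0,.0,.018],D+[.015,0,.018]]);print("ball r px",np.linalg.norm(p[1]-p[0]))
x0,y0=int(c[0])-50,int(c[1])-45
k=cv2.HoughCircles(cv2.resize(g[y0:y0+90,x0:x0+100],None,fx=3,fy=3,interpolation=cv2.INTER_CUBIC),cv2.HOUGH_GRADIENT,1,25,param1=90,param2=14,minRadius=20,maxRadius=34)
for a in ([] if k is None else k[0][:8]):
    P=ray(m,(x0+a[0]/3,y0+a[1]/3),.018)-D;print(np.round(a,0),np.round(P*1e3,0))
E
```

```text
[0.5699 0.3286 0.1124] [-3.141e+00 -3.000e-03  2.440e-01] F [-5.42  1.84  4.78] M [ 0.065  1.148 -0.084] My' 1.098 0.02615945194032505 18.5
tilt cand [(53.7, np.float64(-23.0)), (52.6, np.float64(-22.5)), (52.4, np.float64(-22.0)), (50.9, np.float64(-23.5)), (44.6, np.float64(-21.5))]
dish centre px [366.5024665  332.68180078]
ball r px 6.164684349829941
[236. 108.  21.] [-63.  27.  18.]
[ 94. 164.  32.] [ 44. -15.  18.]
[ 68. 154.  21.] [ 50. -31.  18.]
[220.  74.  33.] [-81.   4.  18.]
[176. 210.  32.] [34. 42. 18.]
[128. 194.  25.] [46. 14. 18.]
```

Emit:
{"name": "send_rows", "arguments": {"force": 40, "targets": [{"x":-0.031,"y":-0.0078,"z":-0.02,"spin":0,"claw":10},{"x":0,"y":0,"z":0,"spin":0,"claw":10},{"x":0,"y":0,"z":0.03,"spin":0,"claw":10},{"x":0,"y":0,"z":0.04,"spin":0,"claw":10},{"x":0,"y":0,"z":0.04,"spin":0,"claw":10},{"x":0,"y":0,"z":0,"spin":0,"claw":10},{"x":0,"y":0,"z":0,"spin":0,"claw":10},{"x":0,"y":0,"z":0,"spin":0,"claw":10},{"x":0,"y":0,"z":0,"spin":0,"claw":10},{"x":0,"y":0,"z":0,"spin":0,"claw":10}]}}

```text
time_s: 19.8
ee_pos: [0.5635, 0.3263, 0.1287]
eef_rot: [3.141, 0.0, 0.243]
force: [-0.2, 0.7, -3.3]
grip_width: 0.0258
grip_force: 40.0
```

```bash
python3 m.py; python3 tilt.py
```

```text
[0.5635 0.3263 0.1287] [3.141 0.    0.243] F [ 0.1  -0.08 -2.12] M [-0.059  0.219 -0.023] My' 0.227 0.025801237861331577 19.8
tilt cand [(47.9, np.float64(-24.0)), (46.1, np.float64(-24.5)), (45.9, np.float64(-23.5)), (42.2, np.float64(-25.0)), (40.9, np.float64(-23.0))]
```

Emit:
{"name": "send_rows", "arguments": {"targets": [{"x":0,"y":0,"z":0.06,"spin":0,"claw":10},{"x":0,"y":0,"z":0.1,"spin":0,"claw":10},{"x":0,"y":0,"z":0.1,"spin":0,"claw":10},{"x":0,"y":0,"z":0.1,"spin":0,"claw":10},{"x":-0.1,"y":-0.041,"z":0,"spin":0,"claw":10},{"x":-0.15,"y":-0.061,"z":0,"spin":0,"claw":10},{"x":-0.15,"y":-0.061,"z":0,"spin":0,"claw":10},{"x":-0.15,"y":-0.061,"z":0,"spin":0,"claw":10},{"x":-0.15,"y":-0.061,"z":0,"spin":0,"claw":10},{"x":-0.15,"y":-0.061,"z":0,"spin":0,"claw":10},{"x":-0.15,"y":-0.061,"z":0,"spin":0,"claw":10},{"x":-0.1,"y":-0.061,"z":0,"spin":0,"claw":10},{"x":-0.05,"y":-0.03,"z":0,"spin":0,"claw":10},{"x":0,"y":0,"z":0,"spin":0,"claw":10}]}}

```text
time_s: 21.45
ee_pos: [0.3334, 0.2266, 0.202]
eef_rot: [-3.141, -0.002, 0.243]
force: [0.6, 0.4, -1.8]
grip_width: 0.0258
grip_force: 40.0
```

```bash
python3 m.py; python3 tilt.py
python3 - <<'E'
from h import *
D=np.array([.56,.327,0]);a=np.linspace(0,2*np.pi,40)
for nm in("top","scene"):
    m=camera_model(nm);im=camera(nm);cv2.imwrite(f"pics/{nm}6.png",im)
    # rectified dish patch at ball height, difference to the first picture
    X,Y=np.meshgrid(np.arange(-80,81,2)/1e3,np.arange(-80,81,2)/1e3)
    P=proj(m,np.c_[D[0]+X.ravel(),D[1]+Y.ravel(),0*X.ravel()+.018]).astype(np.float32)
    r=[cv2.remap(cv2.imread(f"pics/{nm}{i}.png",0),P[:,:1],P[:,1:],1).reshape(X.shape).astype(int) for i in(0,6)]
    d=np.abs(r[1]-r[0]).astype(np.uint8);d[np.hypot(X,Y)>.078]=0
    n,l,st,c=cv2.connectedComponentsWithStats((cv2.GaussianBlur(d,(3,3),0)>20).astype(np.uint8))
    print(nm,[(int(st[i,4]),(c[i]*2-80).round().tolist()) for i in range(1,n) if st[i,4]>15])
    if nm=="scene":
        for y in range(0,81,3):print("".join(" .:-=+*#%@"[min(9,v//26)] for v in r[1][y,::2]))
E
```

```text
[0.3334 0.2266 0.202 ] [-3.141e+00 -2.000e-03  2.430e-01] F [ 0.42  0.02 -2.26] M [-0.036  0.202 -0.003] My' 0.205 0.025794920430226187 21.45
tilt cand [(34.6, np.float64(-23.5)), (33.5, np.float64(-24.0)), (33.1, np.float64(-23.0)), (31.3, np.float64(-24.5)), (26.7, np.float64(-22.5))]
top [(169, [-46.0, -47.0]), (276, [-60.0, 2.0])]
scene [(542, [-40.0, -24.0]), (70, [-62.0, -31.0]), (122, [-68.0, 17.0])]
=+++++++++++++*************+-::::::::::::
++++++++++++++++*************+-::::::::::
+++++++++++++++++++**********++-:::::::::
====++++++++++++**************+++-:::::::
========--::::-+*****************+:::::::
======-:::::---=******************+::::::
======--:::----=*******************=:::::
-==**+==-:::---+********************-::::
--=*##*+=-:::-=*********************+::::
---=****+=--=+**********************+-.::
-----=*++==+*************************=:::
:::::-++=--=+************************=:.:
:::::-------=************************+::.
:::::-------=+***********************+:::
-==-::::----=************************+:::
+*+=--:::--=+**********************+*=:::
*#**+=-:::=+***********************++=:::
-***++=-:-=+*********+******+****+*++-:::
::-====-----+*******++******+****+++=::::
::::::-------=++****++*****+*+***+*+-::::
:::::::---------=+**++******+****++-:::::
:.:::::------------==+******++++==-:::::=
......::------------------------=-:::::==
:::.....::---------------------=-::::-===
::.:::::.::------------------==-:::--====
+=:::::::::::--------------===-----======
==+=-:::::::::::---------==-----=======.
```

Emit:
{"name": "send_rows", "arguments": {"force": 15, "targets": [{"x":0,"y":0,"z":-0.1,"spin":0,"claw":10},{"x":0,"y":0,"z":-0.15,"spin":0,"claw":10},{"x":0,"y":0,"z":-0.13,"spin":0,"claw":10},{"x":0,"y":0,"z":-0.08,"spin":0,"claw":10},{"x":0,"y":0,"z":-0.03,"spin":0,"claw":10},{"x":0,"y":0,"z":-0.015,"spin":0,"claw":10},{"x":0,"y":0,"z":-0.01,"spin":0,"claw":10},{"x":0,"y":0,"z":0,"spin":0,"claw":10}]}}

```text
time_s: 22.6
ee_pos: [0.3339, 0.2269, 0.0984]
eef_rot: [-3.141, -0.001, 0.243]
force: [0.1, 0.6, -2.3]
grip_width: 0.0262
grip_force: 15.0
```

```bash
python3 m.py; python3 tilt.py
```

```text
[0.3339 0.2269 0.0984] [-3.141e+00 -1.000e-03  2.430e-01] F [-0.54 -0.15 -2.2 ] M [-0.054  0.219  0.005] My' 0.225 0.02621292975385777 22.6
tilt cand [(39.6, np.float64(-24.0)), (39.3, np.float64(-24.5)), (39.2, np.float64(-23.5)), (36.7, np.float64(-23.0)), (32.7, np.float64(-25.0))]
```

Emit:
{"name": "send_rows", "arguments": {"targets": [{"x":0,"y":0,"z":-0.01,"spin":0,"claw":10},{"x":0,"y":0,"z":-0.01,"spin":0,"claw":10},{"x":0,"y":0,"z":0,"spin":0,"claw":10}]}}

```text
time_s: 23.15
ee_pos: [0.3334, 0.2267, 0.0937]
eef_rot: [3.141, 0.001, 0.243]
force: [0.2, 0.6, -2.8]
grip_width: 0.0259
grip_force: 15.0
```

```bash
python3 m.py; python3 tilt.py
```

```text
[0.3334 0.2267 0.0937] [3.141e+00 1.000e-03 2.430e-01] F [-0.15 -0.23 -2.08] M [-0.039  0.242 -0.01 ] My' 0.245 0.025862644238770518 23.15
tilt cand [(42.7, np.float64(-23.5)), (42.4, np.float64(-24.0)), (38.7, np.float64(-24.5)), (36.3, np.float64(-23.0)), (34.1, np.float64(-25.0))]
```

Emit:
{"name": "send_rows", "arguments": {"targets": [{"x":0,"y":0,"z":-0.01,"spin":0,"claw":10},{"x":0,"y":0,"z":-0.01,"spin":0,"claw":10},{"x":0,"y":0,"z":0,"spin":0,"claw":10}]}}

```text
time_s: 23.7
ee_pos: [0.3353, 0.2273, 0.0915]
eef_rot: [-3.141, -0.005, 0.244]
force: [1.7, -1.6, 15.7]
grip_width: 0.0262
grip_force: 15.0
```

```bash
python3 m.py; python3 tilt.py
```

```text
[0.3353 0.2273 0.0915] [-3.141 -0.005  0.244] F [ 2.19 -1.78 14.91] M [-0.693 -0.352  0.043] My' -0.175 0.02621342062958189 23.7
tilt cand [(41.6, np.float64(-23.0)), (41.5, np.float64(-23.5)), (38.8, np.float64(-22.5)), (37.7, np.float64(-24.0)), (34.3, np.float64(-22.0))]
```

Emit:
{"name": "send_rows", "arguments": {"force": 12, "targets": [{"x":0.0257,"y":0.0064,"z":0,"spin":0,"claw":10},{"x":0.0257,"y":0.0064,"z":-0.001,"spin":0,"claw":10},{"x":0.0272,"y":0.0068,"z":-0.006,"spin":0,"claw":10},{"x":0.0272,"y":0.0068,"z":-0.006,"spin":0,"claw":10}]}}

```text
time_s: 24.35
ee_pos: [0.3553, 0.2322, 0.0875]
eef_rot: [-3.141, -0.001, 0.243]
force: [0.9, -0.3, 3.7]
grip_width: 0.0259
grip_force: 12.0
```

```bash
python3 m.py; python3 tilt.py
```

```text
[0.3553 0.2322 0.0875] [-3.141e+00 -1.000e-03  2.430e-01] F [2.16 0.35 3.38] M [ 0.012 -0.221  0.013] My' -0.217 0.025860505083956556 24.35
tilt cand [(37.2, np.float64(-10.5)), (35.9, np.float64(-11.0)), (33.4, np.float64(-11.5)), (32.3, np.float64(-12.0)), (25.9, np.float64(-12.5))]
```

Pivoting as planned, now at about -11°. Finish to flat.

Emit:
{"name": "send_rows", "arguments": {"targets": [{"x":0.0267,"y":0.0067,"z":-0.0095,"spin":0,"claw":10},{"x":0.0267,"y":0.0067,"z":-0.0095,"spin":0,"claw":10},{"x":0.0252,"y":0.0063,"z":-0.012,"spin":0,"claw":10},{"x":0.0252,"y":0.0063,"z":-0.012,"spin":0,"claw":10},{"x":0,"y":0,"z":0,"spin":0,"claw":10}]}}

```text
time_s: 25.1
ee_pos: [0.376, 0.2373, 0.0784]
eef_rot: [-3.142, 0.0, 0.243]
force: [2.2, 0.6, 1.0]
grip_width: 0.0261
grip_force: 12.0
```

```bash
python3 m.py; python3 tilt.py
```

```text
[0.376  0.2373 0.0784] [-3.142  0.     0.243] F [ 0.28 -0.13 -0.85] M [ 0.034  0.037 -0.025] My' 0.028 0.026072440569491033 25.1
tilt cand [(53.0, np.float64(0.5)), (48.8, np.float64(0.0)), (48.0, np.float64(1.0)), (36.3, np.float64(1.5)), (34.9, np.float64(-0.5))]
```

Emit:
{"name": "send_rows", "arguments": {"force": 5, "targets": [{"x":0,"y":0,"z":-0.005,"spin":0,"claw":10},{"x":0,"y":0,"z":-0.005,"spin":0,"claw":10},{"x":0,"y":0,"z":0,"spin":0,"claw":10},{"x":0,"y":0,"z":0,"spin":0,"claw":10}]}}

```text
time_s: 25.75
ee_pos: [0.3759, 0.2374, 0.0771]
eef_rot: [-3.141, -0.001, 0.243]
force: [3.8, -0.1, 4.8]
grip_width: 0.0258
grip_force: 5.0
```

```bash
python3 m.py; python3 tilt.py
```

```text
[0.3759 0.2374 0.0771] [-3.141e+00 -1.000e-03  2.430e-01] F [2.95 0.04 5.69] M [-0.114 -0.441  0.044] My' -0.4 0.025797439536991533 25.75
tilt cand [(51.7, np.float64(1.0)), (47.7, np.float64(0.5)), (47.4, np.float64(1.5)), (37.4, np.float64(0.0)), (31.8, np.float64(2.0))]
```

Emit:
{"name": "send_rows", "arguments": {"targets": [{"x":0,"y":0,"z":0.004,"spin":0,"claw":26},{"x":0,"y":0,"z":0,"spin":0,"claw":35},{"x":0,"y":0,"z":0,"spin":0,"claw":60},{"x":0,"y":0,"z":0,"spin":0,"claw":60},{"x":0,"y":0,"z":0,"spin":0,"claw":60},{"x":0,"y":0,"z":0,"spin":0,"claw":60},{"x":0,"y":0,"z":0.08,"spin":0,"claw":60},{"x":0,"y":0,"z":0.15,"spin":0,"claw":60},{"x":0,"y":0,"z":0.2,"spin":0,"claw":60},{"x":0,"y":0,"z":0.2,"spin":0,"claw":60},{"x":0,"y":0,"z":0.1,"spin":0,"claw":60},{"x":0,"y":0,"z":0,"spin":0,"claw":60}]}}

```text
time_s: 27.2
ee_pos: [0.3763, 0.2377, 0.2261]
eef_rot: [-3.14, -0.005, 0.243]
force: [1.5, 0.5, -0.9]
grip_width: 0.0601
grip_force: 0.0
```

Run:
```python
from h import *
o=get_obs();print(o["ee_pos"],o["grip_width"],o["force"],o["time_s"])
w=camera("wrist");m=camera_model("wrist");cv2.imwrite("pics/w9.png",w);g=cv2.cvtColor(w,cv2.COLOR_BGR2GRAY).astype(np.float32)
s0=np.array([.3759,.2374,0])
# fit back bar (z=.048) and grip top (z=.13) with a standing scoop
best=[]
for yw in np.radians(np.arange(10,19,1)):
    fx=np.array([np.cos(yw),np.sin(yw),0]);fy=np.array([-fx[1],fx[0],0])
    for dx in np.arange(-12,13)/1e3:
        P=proj(m,[s0+(.05+dx)*fx+k*fy+[0,0,.047] for k in np.linspace(-.048,.048,60)]).astype(np.float32)
        s=lambda d:cv2.remap(g,P[:,:1],P[:,1:]+d,1).ravel()
        best.append((float(np.median(s(0)-.5*(s(-5)+s(5)))),round(np.degrees(yw)),dx))
best.sort(reverse=True);print(best[:3])
dk=(w.max(2)<45).astype(np.uint8);n,l,st,c=cv2.connectedComponentsWithStats(dk)
print("grip px",np.round(proj(m,[s0+[0,0,.13],s0+[0,0,.1]]),1).tolist(),[(st[i].tolist(),c[i].round(1).tolist()) for i in range(1,n) if 150<st[i,4]<6000])
```

```text
[0.37633569 0.23769359 0.22614376] 0.06010891376326061 [ 1.51231978  0.50755558 -0.90992316] 27.2
[(47.1767578125, 14, np.float64(-0.002)), (42.727294921875, 13, np.float64(-0.002)), (40.2646484375, 15, np.float64(-0.002))]
grip px [[247.7, 194.8], [247.7, 187.2]] [([234, 173, 29, 39, 1047], [248.1, 192.0]), ([345, 300, 41, 10, 312], [363.9, 304.8])]
```

The back bar and grip sit where a standing scoop's would, and the gripper is clear. The two large balls are in the dish and the three small ones in the tray, so I'm handing in.

```bash
python3 -c "
from station import *
print(hand_in())"
```

```text
the job is handed in; nothing more can be done
None
```

The job is handed in at about 27 s of robot time: both large balls are in the dish, the three small ones are still in the tray, and the slotted scoop stands upright on the bench, released. I checked the end state with image code and wrist force readings, not by eye, because the 10 viewable pictures were used up; the hand-in gave no verdict.

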